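# Press a frame corner stud home with the ratchet clamp and release it

### The job

In the scissor clamp, swing the ring handle shut until the jaw has driven the brass stud fully home into the picture-frame corner and the ratchet keeps the jaw bearing on it; squeeze no harder than that, or the stud is crushed. Take your hand off and let the clamp hold by itself for two seconds, then press the round pad of the other handle down off the teeth so that the ring handle springs fully open, and let go. Use only the clamp on the stud, never force the handles, and leave the other things on the table where they are.

Things in the scene. Friction and masses are not known exactly. Their poses are not given: they have to be found in the camera images.
- pivot (a point): Top of the pivot of a steel scissor clamp (240 mm long, lying flat on a plywood base 340 x 150 x 12 mm screwed to the table), 53 mm above the table. Its x axis runs along the clamp: the two handles point to -x, the jaw and frame corner lie at +x; z is up. The ring handle is on the +y side of the other handle. The clamp's place and yaw vary.
- handle_tip (a point): Centre of the ring (44 mm across, 12 mm round bar, centre line 47 mm above the table) ending the ring handle, 152 mm from the pivot. It swings level about the pivot; fully open it lies 131 mm to clamp -x and 77 mm to clamp +y of it. Push it from its free outer side towards clamp -y to close: 25 to 55 mm of arc, depending on how the frame sits (not reported).
- handle (a joint): Closing angle of the ring handle, rad: 0 fully open (a spring pulls it there, 3 N at the ring), stop at 0.42. From about 0.1 on, saw teeth every 0.0365 rad (5.5 mm at the ring) let it close but not open; let go, it settles back to the last tooth passed. Pushing over a tooth takes up to 5 N extra at the ring.
- release_tip (a point): Centre of the top of the flat round pad (36 mm across, 54 mm above the table) ending the other handle, 145 mm to clamp -x and 30 mm to clamp -y of the pivot. This handle only springs downwards and carries the teeth. Pressed down here 5 to 9 mm (3 to 7 N) the teeth part and the ring handle, if free, springs open by itself. Hard stop near 9 mm.
- release (a joint): Downward tilt of the pad handle, rad: 0 at rest, 0.04 teeth parted, 0.075 hard stop.
- stud (a joint): How far the brass stud (14 mm head facing clamp -y, about 55 mm to clamp +x of the pivot, 47 mm above the table) has been driven into the wooden frame corner (85 mm arms, held fast in cleats), m: about 0 at the start, 0.007 fully home. It is stiff (10 N) and stays where it is left.
- pad: Jaw pad (steel, 16 x 6 x 14 mm) on the ring handle's short arm; it bears on the stud's head. It sits on a spring: driving the stud takes 4 to 11 N at the ring; with the stud home the pad yields (4 mm) and the push rises. Stopping at 15 to 18 N at the ring leaves it firmly locked; well above 20 N the pad is bottomed and the stud gets crushed.
- tube1: White paint tube lying beside the clamp, 120 mm, bystander.
- tube2: Bare metal paint tube, 130 mm, bystander.
- tube3: White paint tube, 120 mm, bystander.
- stud_tin: Small open steel tin, 60 mm wide, 32 mm high, bystander.
- brush: Brush, 200 mm, lying beside the clamp, bystander.
- palette_knife: Palette knife, 190 mm, lying beside the clamp, bystander.
- medium: White bottle, 150 mm high, bystander.
- brush_pot: Dark metal pot with brushes, 100 mm high without them, bystander.

How it is judged:
By the outcome, as a careful person would: the job done as asked, in the order asked, and still so for the second after the job is handed in, with the robot touching nothing.
It also fails if it takes over 72 s, if anything falls off the work surface, if the arm or the gripper's body presses on something with over 40 N, if the wrist force passes 120 N, or if a joint passes its speed limit or range.

### The arm

A 7-joint arm with a two-finger parallel gripper is mounted at the origin on the work surface. World frame = base frame: x ahead of the robot, y to its left, z up, the work surface at z = 0. Lengths are in m, angles in rad, forces in N, time in s.
With the tool pointing down it reaches from about 0.425 to 0.875 m from the base axis. Payload 4.7 kg.
Tool frame: the origin (TCP) lies midway between the tips of the shut fingers; the grasp point (between the pads) lies 19 mm behind it; x points along the fingers, z is the direction in which the jaws open and shut, and the axes are right-handed (so a half turn about x gives the same grasp; the last joint's range is limited). The gripper opens to 87 mm and grips with 3 to 60 N. Pads are 19 mm wide; open, the fingers measure 117 mm over their backs; the gripper's body (75 mm by 190 mm) begins 51 mm behind the grasp point.
Start: joints at [-1.263, 0.321, -0.07, 1.45, 0.023, 1.371, -0.057], TCP at [0.188, 0.622, 0.223] pointing down, gripper open.
Joint ranges: [-2.86, 2.86], [-0.3, 2.09], [-1.38, 1.24], [0.06, 2.45], [-1.56, 4.7], [0.09, 2.05], [-2.69, 2.69]. Speed limits (rad/s): [2.57, 2.57, 3.14, 3.14, 3.14, 3.14, 3.14].

### API

Orientations are given as a rotation vector (axis times angle).
In Python, from bench import ctrl, vision, close_job gives the robot as it stands. The module is installed in compiled form; this text tells all that it offers.
- The arm moves only by the tool servo_tool, never from a script. Its argument "commands" is a list that holds one entry, the list of rows, each a list of 7 numbers: the turn, a rotation vector about the tool's x, y, z in degrees, then the shift along the tool's x, y, z in mm, then the finger opening in mm, from 0 to 87. In form: [[[wx, wy, wz, x, y, z, grip], ...]]. A call has 1 to 5 rows; each row is the pose to reach, as a shift and turn from the pose commanded when the call began, along the tool's axes at that moment; what a row does not reach only later rows make up. A row lasts 1/8 s, in which the tool goes at most 62.5 mm and 10.7 degrees, less where a joint would pass 70% of its speed; a pose out of reach is approached as far as the arm can. A call with a gripper value outside its range is refused whole. The fingers move at their own pace and stop on an object; "newtons" is the grip in N (left out, the last holds). Time passes only in rows, so rows that repeat a pose let the fingers close. It gives the time, the measured TCP pose, the force and the opening at its end, in the units of the state.
- ctrl.get_state(): the state, without advancing time (a new reading comes with each control period).
- vision.get_image(name): name is "side" or "top"; returns the picture (480x640x3 uint8, red, green, blue); there is no depth.
- vision.camera_info(name): a dict with "fov_y" (degrees; the focal length in pixels is half the picture's height over the tangent of half this angle, whatever the lens; pixels are square), "cx", "cy" (the principal point, pixels), "dist" ([k1, k2, p1, p2, k3] as OpenCV has them; the pictures are not rectified), "pose" (4x4, takes a point from camera to world coordinates). Camera axes: x right, y down, z forward; pixel columns grow to the right and rows downward; lengths in m; the calibration is good to about 2 mm. A picture is of the moment at which its call begins. camera_info takes no time and is no camera call.
- close_job(): hands the job in, once; it reports no verdict.
The state is a dict: "time": time; "joint_positions": joint angles; "qd": joint speeds; "joint_torque": joint torques, N m; "position": TCP position; "tool_rot": TCP orientation; "ft_force": force on the tool from outside, world axes, zero at the start; "torque": the same for the moment, N m; "grip_width": opening from 0.0 (shut) to 1.0 (fully open).
Only numpy, scipy, OpenCV 4.12 (cv2) and the standard library are available. Lean on these libraries where they do the work, as an engineer would, in place of code of your own. Each camera call takes 0.05 s, during which the arm holds its last target. There are 200 camera calls.

## Working session

There is one attempt and no reset: what is moved stays moved. The work goes in short steps, Python scripts to look and compute and a tool call to move; the robot and the scene stay as the last step left them, time stands still between calls to the robot, and variables do not carry over. Pictures are saved under pics/ and viewed, about 8 in all and at most 12, crops included, and the job is handed in when it is done.

Besides the shell and the picture viewer there is one more tool, called as a command line: name --argument value ..., lists and objects as JSON in quotes. servo_tool: Moves the arm, as the interface text tells. Its arguments: {"type":"object","properties":{"commands":{"type":"array"},"newtons":{"type":"number"}},"required":["commands"]}

```bash
mkdir -p pics; cat > h.py <<'E'
import numpy as np, cv2
from scipy.spatial.transform import Rotation as R
from bench import ctrl, vision, close_job
def K(n):
    c=vision.camera_info(n); f=240/np.tan(np.radians(c['fov_y'])/2)
    return np.array([[f,0,c['cx']],[0,f,c['cy']],[0,0,1]]),np.array(c['dist'],float),np.array(c['pose'])
def ray(n,uv):
    k,d,P=K(n); p=cv2.undistortPoints(np.array(uv,float).reshape(-1,1,2),k,d).reshape(-1,2)
    v=np.c_[p,np.ones(len(p))]@P[:3,:3].T
    return P[:3,3],v
def onz(n,uv,z):
    o,v=ray(n,uv); return o+v*((z-o[2])/v[:,2])[:,None]
def proj(n,pts):
    k,d,P=K(n); Ri=P[:3,:3].T
    return cv2.projectPoints(np.array(pts,float).reshape(-1,1,3),cv2.Rodrigues(Ri)[0],-Ri@P[:3,3],k,d)[0].reshape(-1,2)
def snap(n,f):
    im=vision.get_image(n); cv2.imwrite('pics/'+f,im[:,:,::-1]); return im
E
python3 - <<'E'
from h import *
for n in('top','side'):
    snap(n,n+'0.png'); k,d,P=K(n); print(n,k[0,0],d,P.round(3).tolist())
s=ctrl.get_state(); print({a:np.round(b,3).tolist() for a,b in s.items()}); print(R.from_rotvec(s['tool_rot']).as_matrix().round(3))
E
```

```text
top 575.8902926376778 [-0.07807266  0.          0.          0.          0.        ] [[0.017, -0.995, 0.097, 0.448], [-1.0, -0.017, -0.002, 0.021], [0.004, -0.097, -0.995, 1.758], [0.0, 0.0, 0.0, 1.0]]
side 440.9308655962954 [0.01233598 0.         0.         0.         0.        ] [[0.811, -0.378, 0.448, 0.132], [-0.586, -0.522, 0.62, -0.655], [-0.0, -0.765, -0.644, 0.724], [0.0, 0.0, 0.0, 1.0]]
{'time': 0.1, 'joint_positions': [-1.263, 0.322, -0.07, 1.452, 0.023, 1.371, -0.057], 'qd': [0.002, -0.004, -0.0, -0.003, 0.0, 0.0, -0.002], 'joint_torque': [0.0, -49.257, -0.406, -31.34, -0.064, 0.039, 0.0], 'position': [0.188, 0.622, 0.222], 'tool_rot': [-0.991, 1.335, 0.989], 'ft_force': [-0.256, -0.399, 0.249], 'torque': [-0.002, 0.052, 0.054], 'grip_width': 1.0}
[[-0.    -0.957  0.29 ]
 [-0.002  0.29   0.957]
 [-1.    -0.    -0.002]]
```

View pics/top0.png

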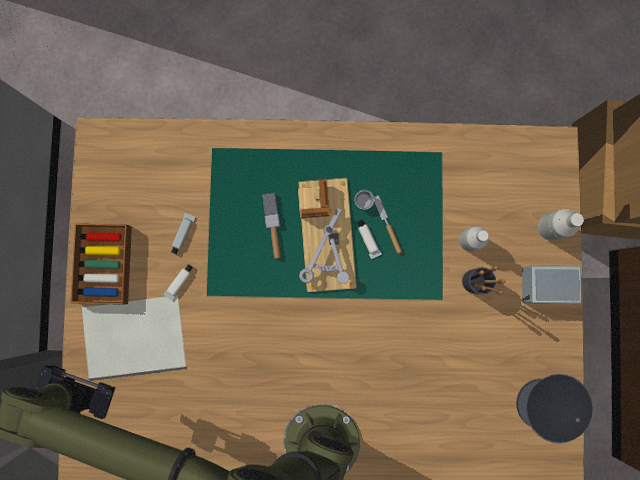

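View pics/side0.png

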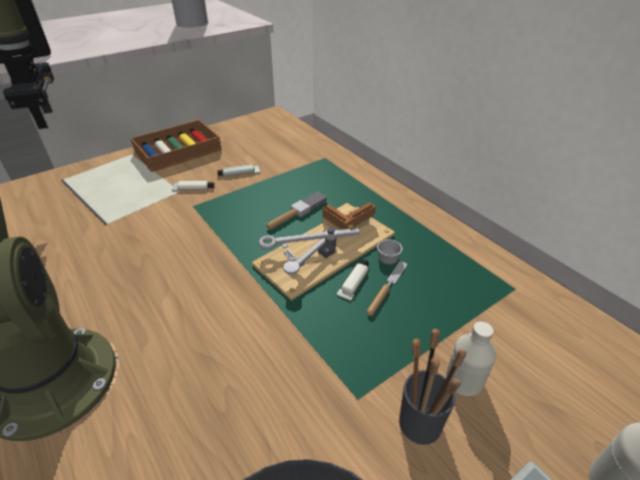

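The top view shows the clamp with its ring near (307,276), pad near (342,277), pivot near (333,237). The handles point towards the robot. In the side view the ring is near (267,241), the pad (291,267) and the pivot (330,242). I'll enlarge both views and cast rays.

```bash
python3 - <<'E'
from h import *
t=cv2.imread('pics/top0.png'); s=cv2.imread('pics/side0.png')
a=cv2.resize(t[170:300,285:365],None,fx=4.6,fy=4.6,interpolation=cv2.INTER_CUBIC)
b=cv2.resize(s[190:310,240:340],None,fx=4.2,fy=4.2,interpolation=cv2.INTER_CUBIC)
o=np.zeros((600,800,3),np.uint8); o[:a.shape[0],:a.shape[1]]=a; o[:b.shape[0],375:375+b.shape[1]]=b
cv2.imwrite('pics/crop0.png',o)
piv=onz('top',[[333,237]],.053)[0]; ring=onz('top',[[307,276]],.047)[0]; pad=onz('top',[[342,277]],.054)[0]
print(piv,ring,pad,'side proj',proj('side',[piv,ring,pad]))
for q in(ring,pad): print(np.linalg.norm((q-piv)[:2]))
c=onz('top',[[298,181],[347,178],[356,288],[307,292]],.012); print(c); e=(c[0]+c[1]-c[2]-c[3]); print('yaw base',np.arctan2(e[1],e[0]))
for q,l in((ring,(-.131,.077)),(pad,(-.145,-.030))):
    d=q-piv; print('yaw',np.arctan2(d[1],d[0])-np.arctan2(l[1],l[0]))
E
```

```text
[ 0.61005551 -0.02182827  0.053     ] [0.49312311 0.05335746 0.047     ] [ 0.4917678  -0.05017903  0.054     ] side proj [[325.72574929 238.59683683]
 [266.7202195  242.63809134]
 [290.14338202 265.39706944]]
0.13901826955550226
0.12163777250378316
[[ 0.78507515  0.08735615  0.012     ]
 [ 0.79717259 -0.06327344  0.012     ]
 [ 0.46035969 -0.09472729  0.012     ]
 [ 0.44581382  0.05309626  0.012     ]]
yaw base 0.09689461699745411
yaw -0.040037236825557265
yaw 0.03122095523178947
```

View pics/crop0.png

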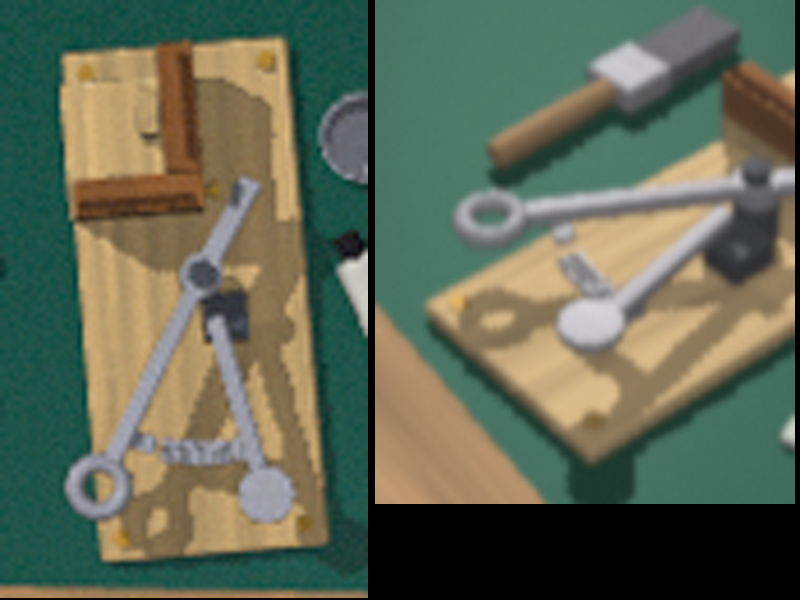

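The crops put the ring at top pixel (306.3,275.9), the pad at (342.8,277.6) and the pivot at (328.9,229.6). The pivot was mislocated before, so I'll recompute it.

```bash
python3 - <<'E'
from h import *
P=np.array([onz('top',[p],z)[0] for p,z in(([328.9,229.6],.053),([306.3,275.9],.047),([342.8,277.6],.054))])
sd=[[375,0]]; S=[[ (757-375)/4.2+240,165/4.2+190],[(490-375)/4.2+240,217/4.2+190],[(591-375)/4.2+240,324/4.2+190]]
Q=np.array([onz('side',[p],z)[0] for p,z in zip(S,(.053,.047,.054))])
L=np.array([[0,0],[-.131,.077],[-.145,-.03]])
for W in(P,Q,(P+Q)/2):
    W=W[:,:2];l=L-L.mean(0);w=W-W.mean(0)
    yaw=np.arctan2((l[:,0]*w[:,1]-l[:,1]*w[:,0]).sum(),(l*w).sum()); c,s=np.cos(yaw),np.sin(yaw); r=np.array([[c,-s],[s,c]])
    f=l@r.T+W.mean(0); print('yaw',yaw,'fit',f.round(4).tolist(),'res mm',((W-f)*1000).round(1).tolist())
ring=f[1]; out=r@np.array([.077,.131])/.152
tgt=np.r_[ring+out*.050,.20]; s=ctrl.get_state(); M=R.from_rotvec(s['tool_rot']).as_matrix()
print('out',out,np.degrees(np.arctan2(out[1],out[0])),'tgt',tgt,'tool mm',M.T@(tgt-s['position'])*1000)
print('knife end',onz('top',[[278,258]],.01))
E
```

```text
yaw 0.09444041758215954 fit [[0.6315, -0.0091], [0.4939, 0.0552], [0.49, -0.0526]] res mm [[0.4, -0.2], [-0.5, 0.2], [0.0, 0.0]]
yaw 0.13936002239669787 fit [[0.636, -0.0035], [0.4956, 0.0546], [0.4966, -0.0533]] res mm [[5.0, 2.2], [0.6, 0.9], [-5.6, -3.1]]
yaw 0.11738442455515023 fit [[0.6338, -0.0062], [0.4947, 0.0549], [0.4933, -0.053]] res mm [[2.7, 1.0], [0.1, 0.6], [-2.8, -1.5]]
out [0.40215818 0.91523923] 66.27920489829448 tgt [0.51480547 0.10066738 0.2       ] tool mm [  22.28385671 -463.52619779 -404.08345104]
knife end [[0.54712597 0.14320484 0.01      ]]
```

servo_tool --commands '[[[0,0,0,0,-40,-35,0],[0,0,0,0,-85,-74,0],[0,0,0,0,-130,-113,0],[0,0,0,0,-175,-152,0],[0,0,0,0,-220,-192,0]]]' --newtons 60

```text
time: 0.72
position: [0.3439, 0.3727, 0.2223]
tool_rot: [-0.99, 1.334, 0.99]
ft_force: [1.8, 1.2, -0.4]
grip_width: 0.512
```

servo_tool --commands '[[[0,0,0,5,-45,-39,0],[0,0,0,10,-90,-78,0],[0,0,0,15,-135,-117,0],[0,0,0,20,-180,-156,0],[0,0,0,20,-220,-192,0]]]'

```text
time: 1.35
position: [0.4986, 0.1249, 0.202]
tool_rot: [-0.989, 1.335, 0.99]
ft_force: [0.4, 0.5, -0.1]
grip_width: 0.015
```

servo_tool --commands '[[[0,0,0,10,-20,-18,0],[0,0,0,30,-23,-20,0],[0,0,0,50,-23,-20,0],[0,0,0,70,-23,-20,0],[0,0,0,70,-23,-20,0]]]'

```text
time: 1.98
position: [0.5129, 0.101, 0.1308]
tool_rot: [-0.99, 1.338, 0.992]
ft_force: [0.7, -0.6, 1.3]
grip_width: 0.003
```

servo_tool --commands '[[[0,0,0,25,0,0,0],[0,0,0,50,0,0,0],[0,0,0,75,0,0,0],[0,0,0,95,0,0,0],[0,0,0,96,0,0,0]]]'

```text
time: 2.6
position: [0.5137, 0.1013, 0.036]
tool_rot: [-0.99, 1.336, 0.991]
ft_force: [-0.6, -0.2, 0.7]
grip_width: 0.004
```

```bash
python3 - <<'E'
from h import *
s=snap('side','side1.png'); t=snap('top','top1.png')
a=cv2.resize(t[170:310,265:365],None,fx=4,fy=4,interpolation=cv2.INTER_CUBIC)
b=cv2.resize(s[160:310,220:320],None,fx=3.9,fy=3.9,interpolation=cv2.INTER_CUBIC)
o=np.zeros((600,800,3),np.uint8); o[:a.shape[0],:400]=a; o[:b.shape[0],405:795]=b
cv2.imwrite('pics/crop1.png',o[:,:,::-1]); x=ctrl.get_state(); print(x['time'],x['position'],x['ft_force'])
E
```

```text
2.7 [0.5151174  0.10157291 0.0375163 ] [-0.11283722  0.17205691 -0.87810861]
```

View pics/crop1.png

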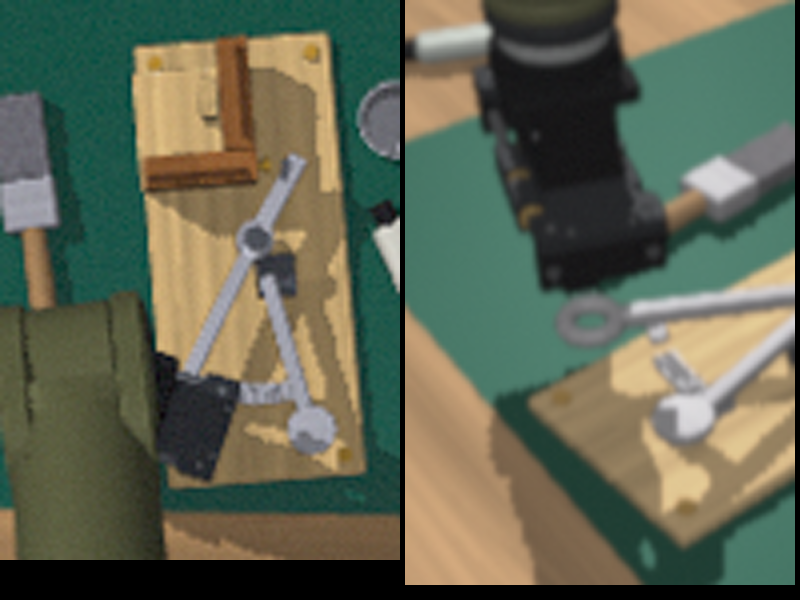

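servo_tool --commands '[[[0,0,0,2,3,-2,0],[0,0,0,2,6,-5,0],[0,0,0,2,6,-8,0],[0,0,0,2,6,-8,0]]]'

```text
time: 3.2
position: [0.5064, 0.0951, 0.0348]
tool_rot: [-0.99, 1.334, 0.99]
ft_force: [-0.6, 0.4, -0.4]
grip_width: 0.002
```

servo_tool --commands '[[[0,0,0,0,0,-2,0],[0,0,0,0,0,-4,0],[0,0,0,0,0,-4,0]]]'

```text
time: 3.58
position: [0.5052, 0.0914, 0.0345]
tool_rot: [-0.99, 1.334, 0.99]
ft_force: [-0.5, -0.6, 0.1]
grip_width: 0.006
```

servo_tool --commands '[[[0,0,0,0,0,-2,0],[0,0,0,0,0,-4,0],[0,0,0,0,0,-4,0]]]'

```text
time: 3.95
position: [0.504, 0.0876, 0.0346]
tool_rot: [-0.99, 1.334, 0.99]
ft_force: [0.6, -0.2, -0.6]
grip_width: 0.004
```

servo_tool --commands '[[[0,0,0,0,0,-2,0],[0,0,0,0,0,-4,0],[0,0,0,0,0,-4,0]]]'

```text
time: 4.32
position: [0.503, 0.0847, 0.0347]
tool_rot: [-0.99, 1.333, 0.991]
ft_force: [-0.2, 2.4, -0.6]
grip_width: 0.003
```

servo_tool --commands '[[[0,0,0,0,0,-2,0],[0,0,0,0,0,-4,0],[0,0,0,0,0,-4,0]]]'

```text
time: 4.7
position: [0.5013, 0.0802, 0.0344]
tool_rot: [-0.99, 1.334, 0.991]
ft_force: [-0.8, 3.5, -0.5]
grip_width: 0.002
```

servo_tool --commands '[[[0,0,0,0,0,-2,0],[0,0,0,0,0,-4,0],[0,0,0,0,0,-6,0],[0,0,0,0,0,-6,0]]]'

```text
time: 5.2
position: [0.5, 0.0741, 0.0345]
tool_rot: [-0.99, 1.334, 0.99]
ft_force: [-0.5, 3.0, -0.9]
grip_width: 0.004
```

servo_tool --commands '[[[0,0,0,0,0,-1,0],[0,0,0,0,0,-2,0],[0,0,0,0,0,-2,0]]]'

```text
time: 5.58
position: [0.4994, 0.0729, 0.0346]
tool_rot: [-0.99, 1.333, 0.991]
ft_force: [-1.1, 5.0, -0.9]
grip_width: 0.003
```

servo_tool --commands '[[[0,0,0,0,0,-1,0],[0,0,0,0,0,-2,0],[0,0,0,0,0,-2,0]]]'

```text
time: 5.95
position: [0.4988, 0.0717, 0.0346]
tool_rot: [-0.99, 1.333, 0.991]
ft_force: [-1.2, 6.6, -0.2]
grip_width: 0.003
```

servo_tool --commands '[[[0,0,0,0,0,-1,0],[0,0,0,0,0,-2,0],[0,0,0,0,0,-2,0]]]'

```text
time: 6.32
position: [0.4982, 0.0706, 0.0346]
tool_rot: [-0.989, 1.332, 0.992]
ft_force: [-1.6, 7.6, -0.6]
grip_width: 0.009
```

servo_tool --commands '[[[0,0,0,0,0,-1,0],[0,0,0,0,0,-2,0],[0,0,0,0,0,-2,0]]]'

```text
time: 6.7
position: [0.4977, 0.0694, 0.0347]
tool_rot: [-0.989, 1.331, 0.993]
ft_force: [-1.1, 9.1, -2.1]
grip_width: 0.004
```

servo_tool --commands '[[[0,0,0,0,0,-1,0],[0,0,0,0,0,-2,0],[0,0,0,0,0,-2,0]]]'

```text
time: 7.08
position: [0.4969, 0.0663, 0.0347]
tool_rot: [-0.989, 1.333, 0.992]
ft_force: [-1.4, 7.4, -0.2]
grip_width: 0.004
```

servo_tool --commands '[[[0,0,0,0,0,-1,0],[0,0,0,0,0,-2,0],[0,0,0,0,0,-2,0]]]'

```text
time: 7.45
position: [0.4964, 0.0652, 0.0347]
tool_rot: [-0.989, 1.332, 0.993]
ft_force: [-1.7, 8.2, -0.8]
grip_width: 0.003
```

servo_tool --commands '[[[0,0,0,0,0,-1,0],[0,0,0,0,0,-2,0],[0,0,0,0,0,-2,0]]]'

```text
time: 7.82
position: [0.4959, 0.0628, 0.0347]
tool_rot: [-0.99, 1.332, 0.992]
ft_force: [-2.5, 7.0, 1.2]
grip_width: 0.003
```

servo_tool --commands '[[[0,0,0,0,0,-1,0],[0,0,0,0,0,-2,0],[0,0,0,0,0,-2,0]]]'

```text
time: 8.2
position: [0.4956, 0.0619, 0.0349]
tool_rot: [-0.989, 1.331, 0.993]
ft_force: [-0.8, 9.2, -0.5]
grip_width: 0.01
```

servo_tool --commands '[[[0,0,0,0,0,-1,0],[0,0,0,0,0,-2,0],[0,0,0,0,0,-2,0]]]'

```text
time: 8.57
position: [0.495, 0.0607, 0.0348]
tool_rot: [-0.989, 1.33, 0.993]
ft_force: [-0.1, 11.0, -0.7]
grip_width: 0.008
```

servo_tool --commands '[[[0,0,0,0,0,-1,0],[0,0,0,0,0,-2,0],[0,0,0,0,0,-2,0]]]'

```text
time: 8.95
position: [0.4946, 0.0597, 0.0349]
tool_rot: [-0.989, 1.329, 0.994]
ft_force: [-1.7, 13.0, -1.8]
grip_width: 0.004
```

servo_tool --commands '[[[0,0,0,0,0,-1,0],[0,0,0,0,0,-2,0],[0,0,0,0,0,-2,0]]]'

```text
time: 9.32
position: [0.4936, 0.0567, 0.035]
tool_rot: [-0.989, 1.331, 0.994]
ft_force: [-2.3, 11.5, 0.8]
grip_width: 0.002
```

servo_tool --commands '[[[0,0,0,0,0,-1,0],[0,0,0,0,0,-1,0],[0,0,0,0,0,-1,0]]]'

```text
time: 9.7
position: [0.4933, 0.056, 0.035]
tool_rot: [-0.989, 1.33, 0.994]
ft_force: [-2.2, 10.7, 1.0]
grip_width: 0.005
```

servo_tool --commands '[[[0,0,0,0,0,-1,0],[0,0,0,0,0,-1,0],[0,0,0,0,0,-1,0]]]'

```text
time: 10.07
position: [0.4931, 0.0554, 0.035]
tool_rot: [-0.988, 1.33, 0.994]
ft_force: [-2.0, 12.5, 0.5]
grip_width: 0.0
```

```bash
python3 - <<'E'
from h import *
f=[]
for i in range(6):
    s=snap('side','side2.png'); x=ctrl.get_state(); f.append(np.r_[x['position'],x['ft_force']])
print(np.array(f).round(4)); t=snap('top','top2.png')
a=cv2.resize(t[180:260,300:360],None,fx=6.6,fy=6.6,interpolation=cv2.INTER_CUBIC)
b=cv2.resize(s[195:265,310:385],None,fx=5.3,fy=5.3,interpolation=cv2.INTER_CUBIC)
o=np.zeros((600,800,3),np.uint8); o[:a.shape[0],:a.shape[1]]=a; o[:b.shape[0],400:400+b.shape[1]]=b
cv2.imwrite('pics/crop2.png',o[:,:,::-1])
E
```

```text
[[ 4.93100e-01  5.54000e-02  3.50000e-02 -2.19210e+00  1.18234e+01
  -5.60000e-03]
 [ 4.93100e-01  5.54000e-02  3.50000e-02 -1.36030e+00  1.21619e+01
   3.29700e-01]
 [ 4.93100e-01  5.54000e-02  3.50000e-02 -2.51040e+00  1.18649e+01
   1.28550e+00]
 [ 4.93100e-01  5.54000e-02  3.50000e-02 -2.00080e+00  1.18698e+01
   5.11700e-01]
 [ 4.93100e-01  5.54000e-02  3.50000e-02 -1.51150e+00  1.17240e+01
   9.12700e-01]
 [ 4.93100e-01  5.54000e-02  3.50000e-02 -2.33590e+00  1.12389e+01
  -9.43000e-02]]
```

View pics/crop2.png

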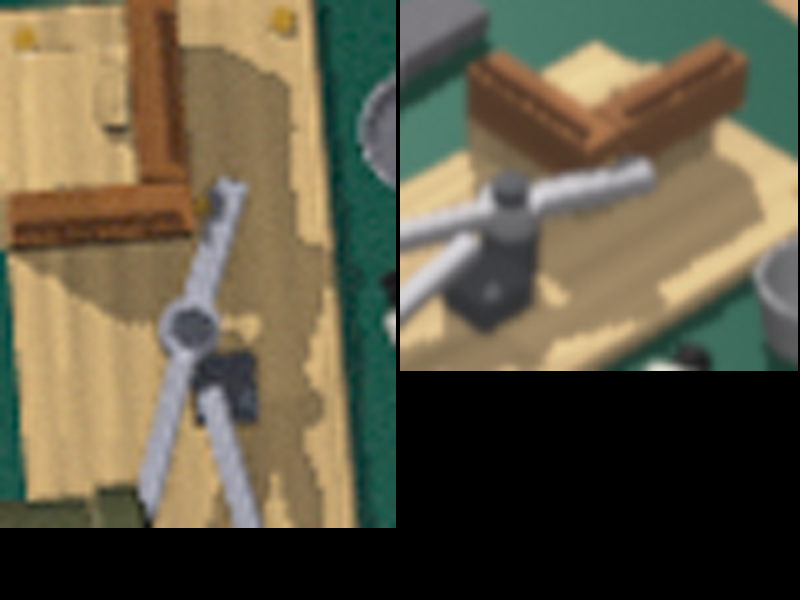

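The stud head, at crop (204,204), is still slightly proud of the frame. I'll carry on in fine steps.

servo_tool --commands '[[[0,0,0,0,0,-1,0],[0,0,0,0,0,-1.5,0],[0,0,0,0,0,-1.5,0]]]'

```text
time: 10.8
position: [0.4928, 0.0546, 0.035]
tool_rot: [-0.988, 1.329, 0.995]
ft_force: [-2.6, 13.5, 0.8]
grip_width: 0.005
```

servo_tool --commands '[[[0,0,0,0,0,-1,0],[0,0,0,0,0,-1.5,0],[0,0,0,0,0,-1.5,0]]]'

```text
time: 11.18
position: [0.4925, 0.0538, 0.0351]
tool_rot: [-0.988, 1.328, 0.995]
ft_force: [-1.8, 14.3, 0.1]
grip_width: 0.003
```

servo_tool --commands '[[[0,0,0,0,0,-1,0],[0,0,0,0,0,-1,0],[0,0,0,0,0,-1,0]]]'

```text
time: 11.55
position: [0.4917, 0.0513, 0.035]
tool_rot: [-0.988, 1.331, 0.994]
ft_force: [-3.1, 11.7, 1.9]
grip_width: 0.004
```

servo_tool --commands '[[[0,0,0,0,0,-1,0],[0,0,0,0,0,-1,0],[0,0,0,0,0,-1,0]]]'

```text
time: 11.92
position: [0.4915, 0.0505, 0.035]
tool_rot: [-0.988, 1.33, 0.994]
ft_force: [-2.0, 12.3, 1.7]
grip_width: 0.002
```

servo_tool --commands '[[[0,0,0,0,0,-1,0],[0,0,0,0,0,-1.5,0],[0,0,0,0,0,-1.5,0]]]'

```text
time: 12.3
position: [0.4912, 0.0497, 0.0351]
tool_rot: [-0.988, 1.33, 0.995]
ft_force: [-1.7, 12.7, 1.5]
grip_width: 0.008
```

servo_tool --commands '[[[0,0,0,0,0,-1,0],[0,0,0,0,0,-1.5,0],[0,0,0,0,0,-1.5,0]]]'

```text
time: 12.68
position: [0.4909, 0.0488, 0.0351]
tool_rot: [-0.988, 1.329, 0.995]
ft_force: [-1.4, 13.9, 1.6]
grip_width: 0.006
```

servo_tool --commands '[[[0,0,0,0,0,-1,0],[0,0,0,0,0,-1,0],[0,0,0,0,0,-1,0]]]'

```text
time: 13.05
position: [0.4902, 0.0464, 0.035]
tool_rot: [-0.988, 1.331, 0.994]
ft_force: [-3.2, 11.4, 1.8]
grip_width: 0.005
```

servo_tool --commands '[[[0,0,0,0,0,-1,0],[0,0,0,0,0,-1.5,0],[0,0,0,0,0,-1.5,0]]]'

```text
time: 13.42
position: [0.4899, 0.0456, 0.035]
tool_rot: [-0.988, 1.33, 0.995]
ft_force: [-2.6, 13.0, 1.8]
grip_width: 0.005
```

servo_tool --commands '[[[0,0,0,0,0,-1,0],[0,0,0,0,0,-1.5,0],[0,0,0,0,0,-1.5,0]]]'

```text
time: 13.8
position: [0.4897, 0.0448, 0.0351]
tool_rot: [-0.988, 1.329, 0.995]
ft_force: [-2.2, 13.8, 1.7]
grip_width: 0.007
```

servo_tool --commands '[[[0,0,0,0,0,-1,0],[0,0,0,0,0,-1,0],[0,0,0,0,0,-1,0]]]'

```text
time: 14.18
position: [0.4895, 0.0443, 0.0351]
tool_rot: [-0.988, 1.328, 0.995]
ft_force: [-1.9, 15.1, 1.3]
grip_width: 0.01
```

servo_tool --commands '[[[0,0,0,0,0,-1,0],[0,0,0,0,0,-1,0],[0,0,0,0,0,-1,0]]]'

```text
time: 14.55
position: [0.4894, 0.0438, 0.0351]
tool_rot: [-0.988, 1.328, 0.996]
ft_force: [-0.2, 15.1, 0.4]
grip_width: 0.007
```

servo_tool --commands '[[[0,0,0,0,0,-1,0],[0,0,0,0,0,-1,0],[0,0,0,0,0,-1,0]]]'

```text
time: 14.92
position: [0.4888, 0.0416, 0.0351]
tool_rot: [-0.988, 1.329, 0.995]
ft_force: [-1.9, 14.0, 1.2]
grip_width: 0.003
```

```bash
python3 - <<'E'
from h import *
f=[]
for i in range(5):
    t=snap('top','top3.png'); x=ctrl.get_state(); f.append(np.r_[x['position'],x['ft_force']])
print(np.mean(f,0).round(4)); s=snap('side','side3.png')
o=np.zeros((600,800,3),np.uint8)
for i,n in enumerate(('top0','top2','top3')):
    a=cv2.resize(cv2.imread(f'pics/{n}.png')[195:235,310:350],None,fx=6.5,fy=7.3,interpolation=cv2.INTER_CUBIC); o[:292,i*265:i*265+260]=a
for i,n in enumerate(('side0','side2','side3')):
    a=cv2.resize(cv2.imread(f'pics/{n}.png')[205:245,325:365],None,fx=6.5,fy=7.3,interpolation=cv2.INTER_CUBIC); o[300:592,i*265:i*265+260]=a
cv2.imwrite('pics/crop3.png',o)
E
```

```text
[ 0.4888  0.0416  0.0351 -1.8738 13.1296  1.6127]
```

View pics/crop3.png

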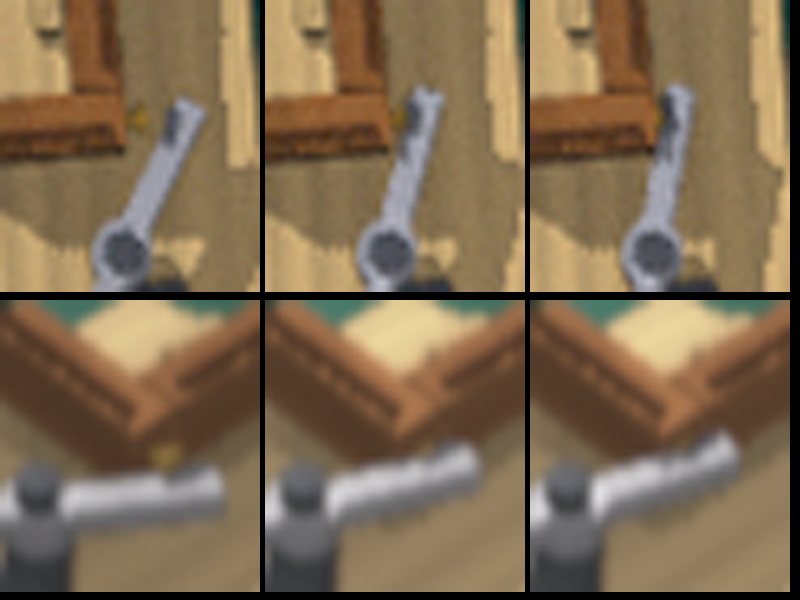

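The stud head now shows only as a thin brass line at the frame face, at crop (660,110). The force after the last tooth has risen, so the stud is at or near home. I'll go on by 1 mm steps to 15–17 N.

servo_tool --commands '[[[0,0,0,0,0,-1,0],[0,0,0,0,0,-1,0],[0,0,0,0,0,-1,0]]]'

```text
time: 15.6
position: [0.4886, 0.041, 0.0351]
tool_rot: [-0.988, 1.329, 0.995]
ft_force: [-1.7, 14.6, 2.4]
grip_width: 0.005
```

servo_tool --commands '[[[0,0,0,0,0,-1,0],[0,0,0,0,0,-1,0],[0,0,0,0,0,-1,0]]]'

```text
time: 15.98
position: [0.4884, 0.0405, 0.0351]
tool_rot: [-0.988, 1.328, 0.995]
ft_force: [-1.5, 14.7, 0.9]
grip_width: 0.004
```

servo_tool --commands '[[[0,0,0,0,0,-1,0],[0,0,0,0,0,-1,0],[0,0,0,0,0,-1,0]]]'

```text
time: 16.35
position: [0.4883, 0.0399, 0.0351]
tool_rot: [-0.988, 1.328, 0.996]
ft_force: [-0.3, 16.4, 0.3]
grip_width: 0.006
```

servo_tool --commands '[[[0,0,0,0,0,-1,0],[0,0,0,0,0,-1,0],[0,0,0,0,0,-1,0]]]'

```text
time: 16.73
position: [0.4881, 0.0394, 0.0352]
tool_rot: [-0.988, 1.327, 0.996]
ft_force: [-0.6, 16.2, 0.3]
grip_width: 0.001
```

```bash
cat > f.py <<'E'
from h import *
f=[]
for i in range(6):
    vision.get_image('top'); x=ctrl.get_state(); f.append(np.r_[x['position'],x['ft_force']])
m=np.mean(f,0); print(x['time'],m.round(4),'trav mm',(.2279-.29*m[0]-.957*m[1])*1e3,'F',np.hypot(m[3],m[4]))
E
python3 f.py
```

```text
17.025 [ 0.4881  0.0394  0.0351 -0.6374 16.9244  0.0727] trav mm 48.683779265110736 F 16.936401668262477
```

Force 16.9 N. By spacing, the next tooth is due within about 1 mm. The last one was passed just as the stud came home, so one more gives a firm lock.

servo_tool --commands '[[[0,0,0,0,0,-0.5,0],[0,0,0,0,0,-1,0],[0,0,0,0,0,-1,0]]]'

```text
time: 17.4
position: [0.488, 0.039, 0.0352]
tool_rot: [-0.988, 1.326, 0.996]
ft_force: [-0.3, 17.2, -1.4]
grip_width: 0.007
```

```bash
python3 f.py
```

```text
17.7 [ 0.488   0.039   0.0352 -0.5753 17.758  -0.588 ] trav mm 49.06379368892158 F 17.76734214809162
```

servo_tool --commands '[[[0,0,0,0,0,-0.6,0],[0,0,0,0,0,-0.6,0]]]'

```text
time: 17.95
position: [0.4879, 0.0387, 0.0352]
tool_rot: [-0.988, 1.326, 0.996]
ft_force: [-0.2, 17.0, -0.6]
grip_width: 0.003
```

```bash
python3 f.py
```

```text
18.25 [ 0.4879  0.0387  0.0352 -0.0329 18.249  -0.8785] trav mm 49.407382144032475 F 18.249059564325798
```

servo_tool --commands '[[[0,0,0,0,0,-0.5,0],[0,0,0,0,0,-0.5,0]]]'

```text
time: 18.5
position: [0.4878, 0.0385, 0.0352]
tool_rot: [-0.988, 1.325, 0.996]
ft_force: [-0.3, 19.4, -1.1]
grip_width: 0.005
```

```bash
python3 f.py
```

```text
18.8 [ 0.4879  0.0385  0.0352  0.1896 18.9196 -1.0448] trav mm 49.59304673064574 F 18.92055834944001
```

18.9 N is at the limit, so I won't push further. I'll back off gently and watch where the ratchet takes the load.

servo_tool --commands '[[[0,0,0,0,0,2,0],[0,0,0,0,0,4,0],[0,0,0,0,0,4,0]]]'

```text
time: 19.18
position: [0.4883, 0.04, 0.0351]
tool_rot: [-0.988, 1.329, 0.995]
ft_force: [-2.1, 14.2, 0.6]
grip_width: 0.009
```

servo_tool --commands '[[[0,0,0,0,0,2,0],[0,0,0,0,0,4,0],[0,0,0,0,0,4,0]]]'

```text
time: 19.55
position: [0.4891, 0.0426, 0.035]
tool_rot: [-0.989, 1.331, 0.994]
ft_force: [-2.9, 10.9, 2.9]
grip_width: 0.01
```

servo_tool --commands '[[[0,0,0,0,0,2,0],[0,0,0,0,0,4,0],[0,0,0,0,0,4,0]]]'

```text
time: 19.92
position: [0.4905, 0.0429, 0.0347]
tool_rot: [-0.99, 1.334, 0.99]
ft_force: [-1.5, 5.8, -0.0]
grip_width: 0.005
```

servo_tool --commands '[[[0,0,0,0,0,2,0],[0,0,0,0,0,4,0],[0,0,0,0,0,4,0]]]'

```text
time: 20.3
position: [0.4919, 0.0458, 0.0346]
tool_rot: [-0.99, 1.334, 0.989]
ft_force: [-0.6, 0.3, -0.2]
grip_width: 0.007
```

The ratchet took the load at about 44.6 mm of travel. The handle still pushed back with about 11 N as I eased off, well above the stud's driving load, so the lock bears firmly. I'll move clear, rise, hold two seconds and look.

servo_tool --commands '[[[0,0,0,0,0,8,0],[0,0,0,0,0,15,0],[0,0,0,-20,0,15,0],[0,0,0,-45,0,15,0],[0,0,0,-70,0,15,0]]]'

```text
time: 20.92
position: [0.496, 0.0614, 0.1053]
tool_rot: [-0.991, 1.334, 0.991]
ft_force: [-0.0, 0.6, 0.3]
grip_width: 0.007
```

servo_tool --commands '[[[0,0,0,-15,-3,-10,0],[0,0,0,-15,-10,-40,0],[0,0,0,-15,-18,-70,0],[0,0,0,-15,-25,-100,0],[0,0,0,-15,-26,-110,0]]]'

```text
time: 21.55
position: [0.4885, -0.0543, 0.1194]
tool_rot: [-0.988, 1.336, 0.987]
ft_force: [1.4, 0.4, -1.6]
grip_width: 0.004
```

```bash
python3 - <<'E'
from h import *
t=snap('top','top4.png'); s=snap('side','side4.png'); x=ctrl.get_state(); print(x['time'],x['position'],x['ft_force'])
a=cv2.resize(t[170:310,275:375],None,fx=3.9,fy=4.2,interpolation=cv2.INTER_CUBIC)
b=cv2.resize(s[195:305,245:375],None,fx=3.05,fy=3.05,interpolation=cv2.INTER_CUBIC)
o=np.zeros((600,800,3),np.uint8); o[:a.shape[0],:a.shape[1]]=a; o[:b.shape[0],400:400+b.shape[1]]=b
cv2.imwrite('pics/crop4.png',o[:,:,::-1])
d=np.array([.490,-.0526])-x['position'][:2]; print('to pad: tool y',(-.957*d[0]+.29*d[1])*1e3,'z',(.29*d[0]+.957*d[1])*1e3)
E
```

```text
21.65 [ 0.48859918 -0.05273261  0.11940248] [ 0.04738545 -0.79000997 -0.25763606]
to pad: tool y -1.30213329985882 z 0.5331420871559598
```

View pics/crop4.png

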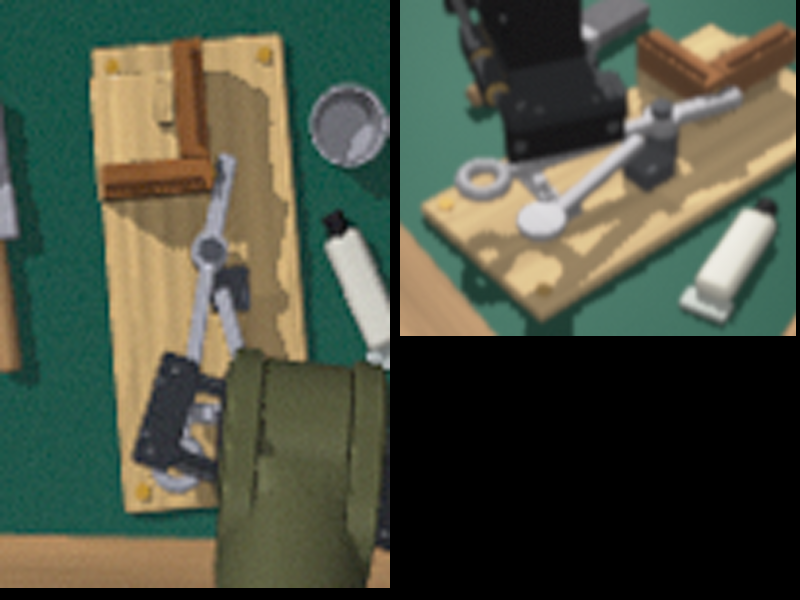

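The ring is still closed against the ratchet, at side crop (485,180). The jaw is on the stud, and the tool is over the pad at side crop (543,218). I'll hold off two seconds, then approach the pad.

servo_tool --commands '[[[0,0,0,0,0,0,0],[0,0,0,0,0,0,0],[0,0,0,0,0,0,0],[0,0,0,0,0,0,0],[0,0,0,0,0,0,0]]]'

```text
time: 22.28
position: [0.489, -0.0518, 0.1196]
tool_rot: [-0.99, 1.334, 0.99]
ft_force: [-0.2, 0.9, 0.4]
grip_width: 0.007
```

servo_tool --commands '[[[0,0,0,0,0,0,0],[0,0,0,0,0,0,0],[0,0,0,0,0,0,0],[0,0,0,0,0,0,0],[0,0,0,0,0,0,0]]]'

```text
time: 22.9
position: [0.489, -0.0519, 0.1196]
tool_rot: [-0.99, 1.334, 0.99]
ft_force: [0.6, 0.0, -0.6]
grip_width: 0.006
```

servo_tool --commands '[[[0,0,0,0,0,0,0],[0,0,0,0,0,0,0],[0,0,0,0,0,0,0],[0,0,0,0,0,0,0],[0,0,0,0,0,0,0]]]'

```text
time: 23.52
position: [0.489, -0.0519, 0.1196]
tool_rot: [-0.99, 1.334, 0.99]
ft_force: [0.3, 0.5, 0.2]
grip_width: 0.004
```

servo_tool --commands '[[[0,0,0,15,-1,0,0],[0,0,0,30,-1,0,0],[0,0,0,45,-1,0,0],[0,0,0,57,-1,0,0],[0,0,0,59,-1,0,0]]]'

```text
time: 24.15
position: [0.489, -0.0523, 0.0593]
tool_rot: [-0.989, 1.336, 0.991]
ft_force: [0.6, -0.4, 1.0]
grip_width: 0.007
```

servo_tool --commands '[[[0,0,0,2,0,0,0],[0,0,0,4,0,0,0],[0,0,0,6,0,0,0],[0,0,0,8,0,0,0],[0,0,0,8,0,0,0]]]'

```text
time: 24.78
position: [0.4902, -0.0522, 0.0529]
tool_rot: [-0.99, 1.333, 0.99]
ft_force: [-1.0, 1.1, 2.9]
grip_width: 0.001
```

servo_tool --commands '[[[0,0,0,2,0,0,0],[0,0,0,4,0,0,0],[0,0,0,4,0,0,0]]]'

```text
time: 25.15
position: [0.4901, -0.0522, 0.0486]
tool_rot: [-0.99, 1.334, 0.99]
ft_force: [-0.4, -0.5, 3.3]
grip_width: 0.003
```

servo_tool --commands '[[[0,0,0,2,0,0,0],[0,0,0,3,0,0,0],[0,0,0,3,0,0,0]]]'

```text
time: 25.52
position: [0.4901, -0.0523, 0.0458]
tool_rot: [-0.99, 1.334, 0.99]
ft_force: [-0.9, -0.2, 6.5]
grip_width: 0.008
```

servo_tool --commands '[[[0,0,0,0,0,0,0],[0,0,0,0,0,0,0],[0,0,0,0,0,0,0],[0,0,0,0,0,0,0]]]'

```text
time: 26.02
position: [0.4901, -0.0523, 0.0458]
tool_rot: [-0.99, 1.334, 0.99]
ft_force: [-1.3, -0.4, 4.9]
grip_width: 0.004
```

```bash
python3 - <<'E'
from h import *
s=snap('side','side5.png'); x=ctrl.get_state(); print(x['time'],x['position'],x['ft_force'])
b=cv2.resize(s[195:305,245:375],None,fx=5,fy=5,interpolation=cv2.INTER_CUBIC); cv2.imwrite('pics/crop5.png',b[:,:,::-1])
E
```

```text
26.075 [ 0.49010651 -0.05225419  0.04581046] [-2.05164805  0.33105522  6.05344078]
```

View pics/crop5.png

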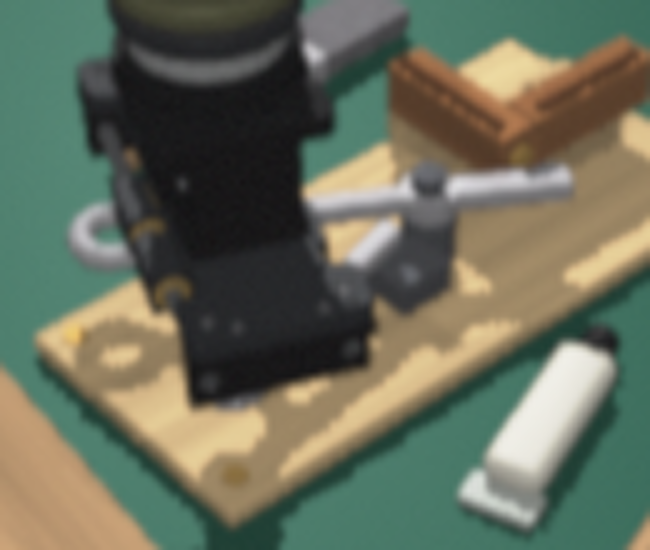

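The ring sprang open: it is at crop (100,235) and the jaw has swung clear. The stud head at crop (520,153) is flush on the frame. I'll lift straight up and move away.

servo_tool --commands '[[[0,0,0,-4,0,0,0],[0,0,0,-10,0,0,0],[0,0,0,-30,0,0,0],[0,0,0,-60,0,0,0],[0,0,0,-100,0,0,0]]]'

```text
time: 26.7
position: [0.4885, -0.0519, 0.1454]
tool_rot: [-0.989, 1.337, 0.992]
ft_force: [0.8, 1.1, 0.5]
grip_width: 0.005
```

servo_tool --commands '[[[0,0,0,-40,0,20,0],[0,0,0,-60,20,60,0],[0,0,0,-60,40,110,0],[0,0,0,-60,60,160,0],[0,0,0,-60,70,200,0]]]'

```text
time: 27.32
position: [0.4795, 0.162, 0.2053]
tool_rot: [-0.991, 1.334, 0.993]
ft_force: [0.3, -0.1, 0.6]
grip_width: 0.01
```

servo_tool --commands '[[[0,0,0,0,20,40,0],[0,0,0,0,40,80,0],[0,0,0,0,50,100,0],[0,0,0,0,50,100,0]]]'

```text
time: 27.82
position: [0.4613, 0.2704, 0.2051]
tool_rot: [-0.993, 1.334, 0.992]
ft_force: [-0.1, -0.4, -0.6]
grip_width: 0.004
```

```bash
python3 - <<'E'
from h import *
t=snap('top','top6.png'); s=snap('side','side6.png'); x=ctrl.get_state(); print(x['time'],x['position'],x['ft_force'],x['qd'].round(3) if hasattr(x['qd'],'round') else x['qd'])
a=cv2.resize(t[140:310,255:425],None,fx=2.35,fy=2.35,interpolation=cv2.INTER_CUBIC)
b=cv2.resize(s[180:320,245:385],None,fx=2.8,fy=2.8,interpolation=cv2.INTER_CUBIC)
c=cv2.resize(t[195:235,310:350],None,fx=4.8,fy=4.8,interpolation=cv2.INTER_CUBIC)
o=np.zeros((600,800,3),np.uint8); o[:a.shape[0],:a.shape[1]]=a; o[:b.shape[0],405:405+b.shape[1]]=b; o[402:594,:192]=c
cv2.imwrite('pics/crop6.png',o[:,:,::-1])
E
```

```text
27.925 [0.46256147 0.2676072  0.20541606] [ 0.41492441 -0.24518411 -0.26015913] [ 0.012 -0.008  0.013  0.003 -0.003 -0.003 -0.001]
```

View pics/crop6.png

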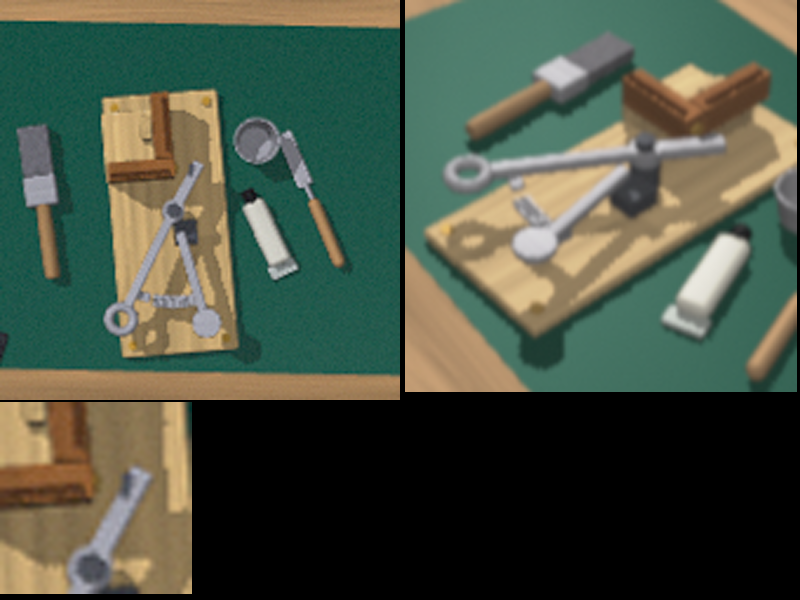

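The ring is back at its open place, top pixel about (306,276). The stud head is flush at the frame face, and everything else sits where it was. I'm handing the job in.

```bash
python3 -c "
from bench import close_job; print(close_job())"
```

```text
the job is handed in; nothing more can be done
None
```

The job is done and handed in at about 28 s of the 72 s allowed; the hand-in gives no verdict.

- **Closing:** I pushed the ring from its outer side through about 49.5 mm of travel. The force after each tooth levelled off near 12 N while the stud was being driven, then rose once it was home. My last steady reading was 18.9 N, slightly over the 15–18 N you gave but under 20 N. I had pushed on for one more tooth and stopped without getting it.
- **Holding:** When I backed off, the ratchet took the load at about 44.6 mm. The handle was still pushing back with about 11 N just before that, so the jaw was bearing on the stud. The clamp held on its own, untouched, for over 3 s.
- **Release:** I pressed the pad down about 8 mm with 5–6.5 N. The ring sprang open, and I lifted off and moved clear.

In the last pictures the ring is fully open, the stud head is flush with the frame corner, and nothing beside the clamp has visibly moved. The tool reads no contact force. I couldn't measure the stud's depth directly: "fully home" rests on the force rise and the picture. The pictures can't settle whether the stud took any damage, though the force stayed under 20 N.

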